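# Move a slide carrier from the rinse rail to the drying rail

### The arm

A 7-joint arm with a two-finger parallel gripper is mounted at the origin on a cart in front of the work surface, level with it; the furniture and walls round the work are solid. World frame = base frame: x ahead of the robot, y to its left, z up, the work surface at z = 0. Lengths are in mm, angles in degrees, forces in N, time in s.
With the tool pointing down it reaches from about 425 to 875 mm from the base axis. Payload 8.4 kg.
Tool frame: the origin (TCP) lies at the centre of the arm's flange, where the gripper is bolted on; the fingertips stand 173 mm ahead of it and the grasp point (between the pads) lies tcp_to_grasp ahead of it (tcp_to_grasp is the distance from the TCP to the grasp point, in mm); z points along the fingers, x is the direction in which the jaws open and shut, and the axes are right-handed (so a half turn about z gives the same grasp; the last joint's range is limited). The gripper opens to 85 mm and grips with 20 to 120 N. Pads are 22 mm wide; open, the fingers measure 114 mm over their backs; the gripper's body (76 mm by 85 mm) begins 54 mm behind the grasp point. The pads swing forward as they close: fully open they stand 13 mm farther back than shut.
Start: joints at [-72.433, 19.091, 2.286, 83.961, -0.768, 76.965, -3.352], TCP at [256.592, 597.188, 404.708] pointing down, gripper open.
Joint ranges: [-147.57, 147.57], [-21.85, 119.76], [-74.77, 79.35], [14.55, 137.4], [-85.83, 265.84], [4.83, 119.75], [-152.11, 152.11]. Speed limits (degrees/s): [127.2, 127.2, 159.86, 159.86, 180, 180, 180].

### API

Orientations are given as a 3x3 rotation matrix whose columns are the frame's x, y, z axes.
In Python, from bench import * gives the robot as it stands.
- The arm moves only by the tool send_rows, never from a script. Its argument "plan" is a list that holds one entry, the list of rows, each a list of 7 numbers: the shift along the tool's x, y, z in m, then the turn, a rotation vector about the tool's x, y, z in degrees, then the finger opening in m, from 0 to 0.0854. In form: [[[tx, ty, tz, rx, ry, rz, fingers], ...]]. A call has 1 to 8 rows; each row shifts and turns the pose as measured when the row begins, along the tool's axes as they then stand; what a row does not reach is not made up. A row lasts 1/10 s, in which the tool goes at most 50 mm and 8.59 degrees, less where a joint would pass 70% of its speed; a pose out of reach is approached as far as the arm can. A call with a gripper value outside its range is refused whole. The fingers move at their own pace and stop on an object; "force" is the grip in N (left out, the last holds). Time passes only in rows, so rows that do not move let the fingers close. It gives the time, the measured TCP pose, the force and the opening at its end, in the units of the state.
- read_state(): the state, without advancing time (a new reading comes with each control period).
- capture(name): name is "scene" or "top" or "wrist"; returns a dict with "color" (400x640x3 uint8, blue, green, red), "intrinsics" (3x3 intrinsics, pixels), "R" (3x3) and "t" (3): a world point X has camera coordinates R X + t. Camera axes: x right, y down, z forward; pixel columns grow to the right and rows downward; lengths in mm; the calibration is good to about 2 mm. A picture is of the moment at which its call begins. There is no depth.
- close_job(): hands the job in, once; it reports no verdict.
The state is a dict: "time": time; "q": joint angles; "dq": joint speeds; "tau": joint torques, N m; "position": TCP position; "orientation": TCP orientation; "ft_force": force on the tool from outside, world axes, zero at the start; "torque": the same for the moment, N m; "grip_width": finger opening in mm.
Only numpy, scipy, OpenCV 4.12 (cv2) and the standard library are available. Lean on these libraries where they do the work, as an engineer would, in place of code of your own. Each camera call takes 0.05 s, during which the arm holds its last target.

### The job

The blue slide carrier has finished dripping on the rinse rail. Slide it out along that rail, lift it just over the end stops, thread it over the end stops of the drying rail next to it, set it down and gently slide it along until it is fully home against the grey stop block and the orange spring catch has closed behind it; then let go. Use light force against rails and stop, and leave the slide box, the bottle and the timer where they are.

Things in the scene. Friction and masses are not known exactly. Their poses are not given: they have to be found in the camera images.
- carrier: Blue slide carrier, 0.13 to 0.25 kg, loose, hanging on the rinse rail. Origin: centre of the underside of its hanger plate, the face that lies on the rail tops; y along the rail, z up. Plate 38 (x) x 36 (y) x 6 mm, z = 0 to 6. Grip post on it, 16 x 16 mm, z = 6 to 56, black rings. Neck below it, 7 mm wide (x), 23 mm long (y), round ends, passes down between the rails.
- grip_post (a point): Middle of the square grip post, 40 mm above the carrier's origin, 16 mm below the post's top. Keep fingertips 13 mm or more above the rail tops here, to clear the plate and the parking block.
- basket_top (a point): Lower end of the neck, 26 mm below the carrier's origin, where the basket of upright slides begins: 32 (x) x 52 (y) mm, 86 mm deep. It cannot pass the slot: with rails 10 mm deep the carrier can rise at most 16 mm while its neck is between rails.
- rack_a: Rinse rack, fixed: white base with steel tray, white end plate, two level slick steel rails, tops 140 mm above the bench. Origin on the bench under the rails; y along them to the end plate (inner face y = 45 mm). Rails 12 mm wide, 10 deep, slot between them 12 mm, centred on x = 0, open at the free end. The carrier starts with its origin at y = -30 to 10 mm.
- rinse_end (a point): Centre of the slot at the free end of the rinse rail, at rail-top height (rack_a y = -65 mm); axes as rack_a. Each rail has an end stop 8 mm high over its last 6 mm (y = -65 to -59 of rack_a): the carrier's plate meets them with its origin at rack_a y = -41 mm.
- rack_b: Drying rack, fixed, end to end with rack_a: gap 24 to 34 mm, up to 8 mm out of line at the origins, turned up to 0.06 rad. Same rails and slot, tops 140 mm above the bench. Origin on the bench; y along the rails towards rack_a. Free end at y = 95 mm, end plate at y = -83 mm.
- drying_mouth (a point): Centre of the slot at the free end of the drying rail, at rail-top height (rack_b y = 95 mm); axes as rack_b. The slot flares over the last 14 mm. End stops 8 mm high on both rails at rack_b y = 72 to 78 mm.
- parking_zone (a point): Point on the drying rail at rack_b y = -58 mm, rail-top height. A grey block is clamped here; its rubber-faced stop (facing +y) is within 12 mm either way, set anew each time and not measured: feel for it. It stands 12 mm above the rails; a lip with 8 mm room below reaches out 6 mm, so the plate must come in sliding on the rails. Home: carrier origin 18 mm (up to 20) in front of the face.
- catch (a joint): Orange spring catch on the block, far side of the rail; 0 = closed, positive (rad) = pushed out. Ramp starts about 60 mm in front of the stop face. The arriving plate pushes it out about 0.1 to 0.2 rad (1 to 5 N along the rail), it rides on the plate's edge and springs back to 0 behind the plate once the plate is within about 2 mm of the stop face, which is rigid behind its rubber.
- slide_box: Bystander: blue slide box, 87 x 100 x 34 mm, loose, behind the drying rack. Origin centre of underside.
- amber_bottle: Bystander: brown bottle with red cap, 50 mm wide, 98 mm high, loose, behind the drying rack. Origin centre of underside.
- timer: Bystander: white bench timer, 66 x 66 x 17 mm, loose, behind the drying rack. Origin centre of underside.
There are look-alikes about, which are no part of the job. Of the things like the carrier, leave any that is brown, green or turquoise; of the rest the smaller one is meant.

How it is judged (in metres and radians):
On the way, in this order (a step that is already met when the one before it is completed fails the run):
1. the carrier is off the rinse rail, lifted past its end stops (y of carrier in the frame of rack_a below -0.07 m), for 0.05 s.
2. the carrier hangs on the drying rail, past the rail's end stops and short of the catch (y of carrier in the frame of rack_b below 0.057 m and z of carrier in the frame of rack_b between 0.1375 and 0.1425 m and value of joint catch below 0.04 rad), for 0.1 s.
3. the catch is pushed out by the carrier's plate sliding along (value of joint catch above 0.06 rad and z of carrier in the frame of rack_b below 0.1435 m), for 0.05 s.
At the end, for the whole second after the job is handed in: The carrier hangs level (within 0.06 rad) on both drying rails (plate within 2.5 mm of the rail tops), between the stop face and the closed catch (catch below 0.04 rad, carrier's origin at rack_b y below -12 mm), at rest and released (y of carrier in the frame of rack_b below -0.012 m and value of joint catch below 0.04 rad and z of carrier in the frame of rack_b between 0.1375 and 0.1425 m and angle between carrier's own z axis and vertical below 0.06 rad and linear speed of carrier below 0.02 m/s); the robot touches nothing.
It fails at once if the carrier is pressed against the rinse rack with more than 25 N (contact force between carrier and rack_a above 25 N).
It fails at once if the carrier is pressed against the drying rack, its stop or its catch with more than 25 N (contact force between carrier and rack_b above 25 N).
It fails at once if the carrier is tipped by more than 0.5 rad (angle between carrier's own z axis and vertical above 0.5 rad).
It fails at once if the slide box, the bottle or the timer is shifted by more than 15 mm (distance of any of slide_box, amber_bottle, timer from where it was at the start of the episode above 0.015 m).
It also fails if it takes over 72 s, if anything falls off the work surface, if the arm or the gripper's body presses on something with over 40 N, if the wrist force passes 120 N, or if a joint passes its speed limit or range.

## Working session

There is one attempt and no reset: what is moved stays moved. The work goes in short steps, Python scripts to look and compute and a tool call to move; the robot and the scene stay as the last step left them, time stands still between calls to the robot, and variables do not carry over. Pictures are saved under pics/ and viewed, and the job is handed in when it is done.

Besides the shell and the picture viewer there is one more tool, called as name([rows], argument=value, ...), one row to a line, values as JSON. send_rows: Moves the arm, as the interface text tells. Its arguments: {"type":"object","properties":{"plan":{"type":"array"},"force":{"type":"number"}},"required":["plan"]}

```bash
mkdir -p pics; ls; python3 - <<'E'
from bench import *
import cv2,pickle
s=read_state();print(s)
for n in("scene","top","wrist"):
    c=capture(n);cv2.imwrite(f"pics/{n}0.png",c["color"]);pickle.dump(c,open(f"pics/{n}0.pkl","wb"))
    print(n,c["intrinsics"],c["R"],c["t"])
E
```

```text
pics
{'time': 0.0, 'q': array([-72.43366784,  19.13166558,   2.28509821,  84.01253425,
        -0.76701975,  76.96494872,  -3.35258706]), 'dq': array([ 0.00878732, -0.0087744 , -0.0251477 ,  0.02706484,  0.11111677,
        0.20792325,  0.04367154]), 'tau': array([ 7.17910552e-04, -6.58556986e+01,  1.36553943e+00, -4.05575144e+01,
        1.66006788e-02,  1.23449630e-02,  3.70977966e-05]), 'position': array([256.52880361, 597.04069609, 403.80960414]), 'orientation': array([[ 3.94778134e-01,  9.18776330e-01, -5.28745326e-04],
       [ 9.18775029e-01, -3.94778468e-01, -1.55150744e-03],
       [-1.63422559e-03,  1.26703211e-04, -9.99998657e-01]]), 'ft_force': array([-0.20130304,  0.05733799,  0.54045037]), 'torque': array([ 0.02702444, -0.02601297, -0.04019398]), 'grip_width': 85.4634161157447}
scene [[421.99271847   0.         320.42410083]
 [  0.         421.99271847 191.80943762]
 [  0.           0.           1.        ]] [[ 6.56127956e-01 -7.54649574e-01 -3.54659923e-04]
 [-3.98521551e-01 -3.46094278e-01 -8.49352296e-01]
 [ 6.40840603e-01  5.57425126e-01 -5.27826250e-01]] [-738.20305267  173.27501212  964.42630904]
top [[400.39098491   0.         321.47105155]
 [  0.         400.39098491 199.73294897]
 [  0.           0.           1.        ]] [[-0.11419663 -0.99345103 -0.00376555]
 [-0.96944414  0.1122638  -0.21811673]
 [ 0.21711102 -0.0212577  -0.97591542]] [-394.98506417  659.89221667  865.16871166]
wrist [[319.11535989   0.         318.87353957]
 [  0.         319.11535989 202.26181947]
 [  0.           0.           1.        ]] [[ 0.39558855  0.91842675 -0.00141841]
 [ 0.87304199 -0.37555986  0.31105059]
 [ 0.28514449 -0.12428638 -0.9503923 ]] [-647.75722214  -41.06965275  380.73056252]
```

View pics/scene0.png

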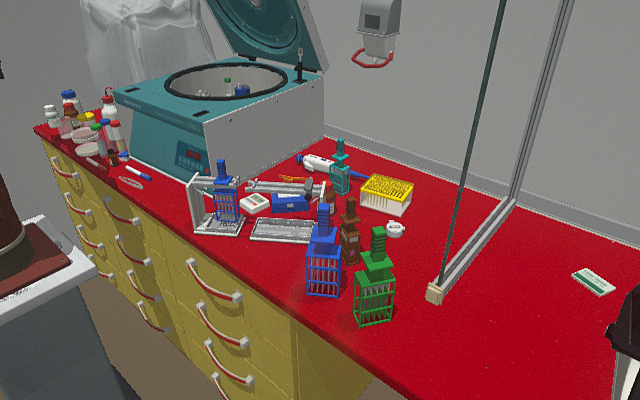

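View pics/top0.png

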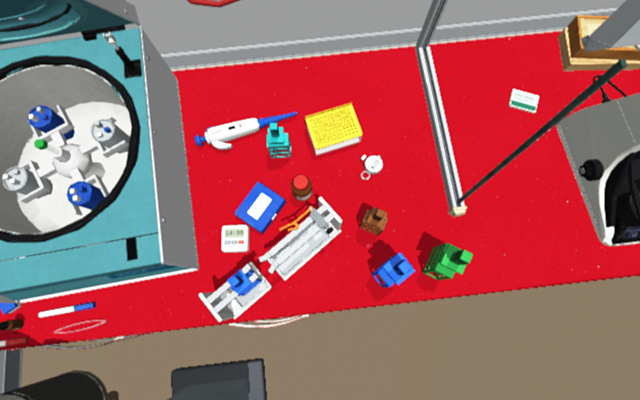

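View pics/wrist0.png

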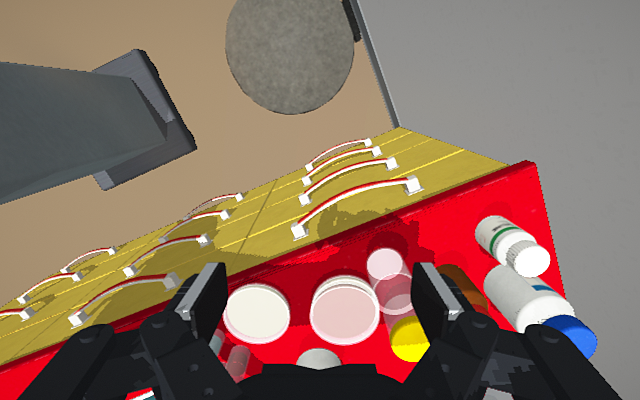

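```bash
python3 - <<'E'
import cv2
a=cv2.imread("pics/top0.png");cv2.imwrite("pics/topc.png",cv2.resize(a[185:335,190:350],None,fx=5,fy=4,interpolation=cv2.INTER_CUBIC)[:600,:800])
a=cv2.imread("pics/scene0.png");cv2.imwrite("pics/scenec.png",cv2.resize(a[145:265,180:340],None,fx=5,fy=5,interpolation=cv2.INTER_CUBIC))
E
```

```text
(no output)
```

View pics/topc.png

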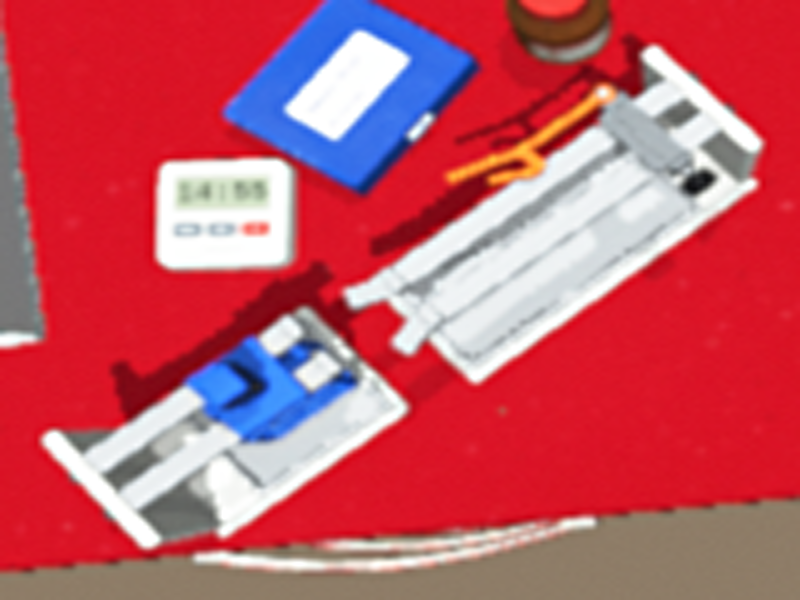

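View pics/scenec.png

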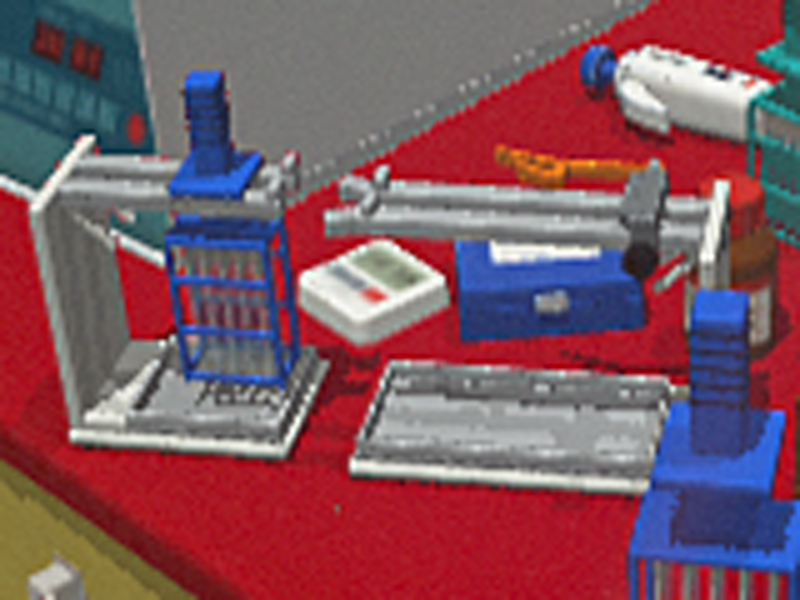

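```bash
cat > h.py <<'E'
import numpy as np,pickle,cv2
def ray(c,uv,z):
    K,R,t=c["intrinsics"],np.array(c["R"]),np.array(c["t"])
    d=R.T@np.linalg.solve(K,[uv[0],uv[1],1.]);C=-R.T@t
    return C+d*(z-C[2])/d[2]
def proj(c,X):
    p=c["intrinsics"]@(c["R"]@np.array(X,float)+c["t"]);return p[:2]/p[2]
def cam(c): return -np.array(c["R"]).T@c["t"]
E
python3 - <<'E'
from h import *
c=pickle.load(open("pics/top0.pkl","rb"));print(cam(c))
f=lambda u,v:(u/5+190,v/4+185)
for n,u,v,z in [("a rail near-left end at plate",120,505,140),("a upper rail at plate",88,458,140),("a end stop upper",285,325,148),("a endstop lower",322,365,148),("b mouth upper rail tip",350,292,140),("b mouth lower tip",405,345,140),("b endplate rail upper",655,95,140),("b rail lower",715,130,140),("post top",245,350,196),("post top2",225,385,196),("block",640,120,152)]:
    print(n,ray(c,f(u,v),z).round(1))
E
```

```text
[ 406.78501081 -448.08882704  986.77768329]
a rail near-left end at plate [ 388.6 -221.9  140. ]
a upper rail at plate [ 413.4 -210.1  140. ]
a end stop upper [ 470.9 -297.   148. ]
a endstop lower [ 448.8 -310.7  148. ]
b mouth upper rail tip [ 485.5 -324.   140. ]
b mouth lower tip [ 455.5 -344.6  140. ]
b endplate rail upper [ 575.5 -463.2  140. ]
b rail lower [ 553.5 -486.6  140. ]
post top [ 457.  -289.3  196. ]
post top2 [ 441.2 -280.4  196. ]
block [ 560.4 -455.2  152. ]
```

```bash
python3 - <<'E'
import bench;print([d for d in dir(bench) if d[0]!='_']); print(getattr(bench,'tcp_to_grasp',None))
from h import *
w=pickle.load(open("pics/wrist0.pkl","rb"));t=pickle.load(open("pics/top0.pkl","rb"));s=pickle.load(open("pics/scene0.pkl","rb"))
R=np.array([[ 3.94778134e-01,  9.18776330e-01, -5.28745326e-04],[ 9.18775029e-01, -3.94778468e-01, -1.55150744e-03],[-1.63422559e-03,  1.26703211e-04, -9.99998657e-01]]);p=np.array([256.5288,597.0407,403.81])
print("cam in tool",R.T@(cam(w)-p),"axes",(R.T@w["R"].T).round(3), cam(s))
for u in [(197,268),(180,70)]: print("bottom",ray(t,u,0))
print(ray(s,(205,193),0))
for z in (150,200,250,300,350): print(z,ray(t,(135,25),z).round(),ray(t,(150,262),z).round(),ray(t,(138,290),z).round(),ray(s,(203,140),z).round(),ray(s,(325,75),z).round())
a=cv2.imread("pics/top0.png");cv2.imwrite("pics/topc2.png",cv2.resize(a[0:350,0:230],None,fx=2,fy=2)[:600])
E
```

```text
['MotionError', 'capture', 'close_job', 'read_state', 'tcp_to_grasp']
154.70000000000002
cam in tool [ -1.41199358 -78.81984593  30.10301077] axes [[ 1.    -0.001 -0.   ]
 [ 0.001  0.95   0.311]
 [-0.    -0.311  0.95 ]] [  -64.63405094 -1034.71058564   655.95924096]
bottom [ 491.93485422 -148.99254116    0.        ]
bottom [1030.759576   -127.80739284    0.        ]
[504.86500968 -90.77162104   0.        ]
150 [1067.  -75.  150.] [502. -98. 150.] [448. -73. 150.] [541. -67. 150.] [1246.   80.  150.]
200 [1027.  -97.  200.] [ 497. -119.  200.] [446. -95. 200.] [ 481. -163.  200.] [1116.  -30.  200.]
250 [ 988. -119.  250.] [ 491. -140.  250.] [ 443. -117.  250.] [ 422. -258.  250.] [ 987. -140.  250.]
300 [ 949. -141.  300.] [ 485. -161.  300.] [ 441. -140.  300.] [ 362. -354.  300.] [ 857. -250.  300.]
350 [ 909. -164.  350.] [ 480. -182.  350.] [ 438. -162.  350.] [ 302. -450.  350.] [ 728. -361.  350.]
```

View pics/topc2.png

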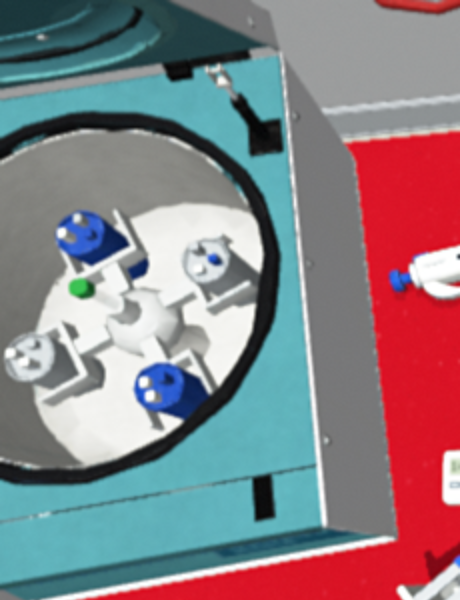

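```bash
cat >> h.py <<'E'
def totool(Rt,d): return np.asarray(Rt).T@np.asarray(d,float)/1000
def Rot(deg):
    a=np.radians(deg);c,s=np.cos(a),np.sin(a)
    return np.array([[c,s,0],[s,-c,0],[0,0,-1.]])
E
python3 - <<'E'
from h import *
R=Rot(34)
print("leg1 total",totool(R,[620-256,-597,0])," leg2",totool(R,[-190,-265,-90]))
E
```

```text
leg1 total [-0.03206849  0.69848165  0.        ]  leg2 [-0.30570326  0.11344831  0.09      ]
```

send_rows([
  [[0,0,-0.035,0,0,8.2,0.085],[0,0,-0.035,0,0,8.2,0.085],[0,0,-0.035,0,0,8.2,0.085],[0,0,-0.035,0,0,8.2,0.085]],
], force=30)

```text
time: 0.55
position: [256.6, 597.0, 540.3]
orientation: [[0.84, 0.543, -0.005], [0.543, -0.84, -0.015], [-0.012, 0.01, -1.0]]
ft_force: [0.3, 1.0, 0.0]
grip_width: 84.9
```

Tool is now at z 540. Crossing over towards the racks.

send_rows([
  [[-0.002,0.048,0,0,0,0,0.085],[-0.002,0.048,0,0,0,0,0.085],[-0.002,0.048,0,0,0,0,0.085],[-0.002,0.048,0,0,0,0,0.085],[-0.002,0.048,0,0,0,0,0.085],[-0.002,0.048,0,0,0,0,0.085],[-0.002,0.048,0,0,0,0,0.085]],
])

```text
time: 1.25
position: [426.8, 303.3, 545.3]
orientation: [[0.836, 0.548, -0.005], [0.548, -0.836, -0.007], [-0.008, 0.003, -1.0]]
ft_force: [0.8, 0.1, -0.6]
grip_width: 85.2
```

send_rows([
  [[-0.002,0.048,0,0,0,0,0.085],[-0.002,0.048,0,0,0,0,0.085],[-0.002,0.048,0,0,0,0,0.085],[-0.002,0.048,0,0,0,0,0.085],[-0.002,0.048,0,0,0,0,0.085],[-0.002,0.048,0,0,0,0,0.085],[-0.002,0.048,0,0,0,0,0.085]],
])

```text
time: 1.95
position: [602.8, 1.2, 546.5]
orientation: [[0.835, 0.55, -0.004], [0.55, -0.835, -0.005], [-0.006, 0.001, -1.0]]
ft_force: [0.5, 0.8, 0.2]
grip_width: 85.1
```

send_rows([
  [[-0.042,0.018,0.005,0,0,0,0.085],[-0.042,0.018,0.005,0,0,0,0.085],[-0.042,0.018,0.01,0,0,0,0.085],[-0.042,0.018,0.015,0,0,0,0.085],[-0.042,0.018,0.02,0,0,0,0.085],[-0.042,0.018,0.02,0,0,0,0.085],[-0.039,0.018,0.02,0,0,0,0.085],[0,0,0,0,0,0,0.085]],
])

```text
time: 2.75
position: [423.4, -276.6, 447.9]
orientation: [[0.841, 0.541, -0.013], [0.541, -0.841, -0.013], [-0.018, 0.004, -1.0]]
ft_force: [0.7, -0.5, 1.1]
grip_width: 84.8
```

```bash
python3 - <<'E'
from bench import *
import cv2,pickle
c=capture("wrist");cv2.imwrite("pics/w1.png",c["color"]);pickle.dump(c,open("pics/w1.pkl","wb"));s=read_state();print(s["position"],s["orientation"],s["ft_force"])
E
```

```text
[ 425.3601412  -274.34922179  448.78006   ] [[ 0.83923256  0.54364954 -0.01157123]
 [ 0.54352569 -0.83930272 -0.01227887]
 [-0.01638717  0.00401557 -0.99985766]] [0.4554542  0.40322551 0.20133634]
```

View pics/w1.png

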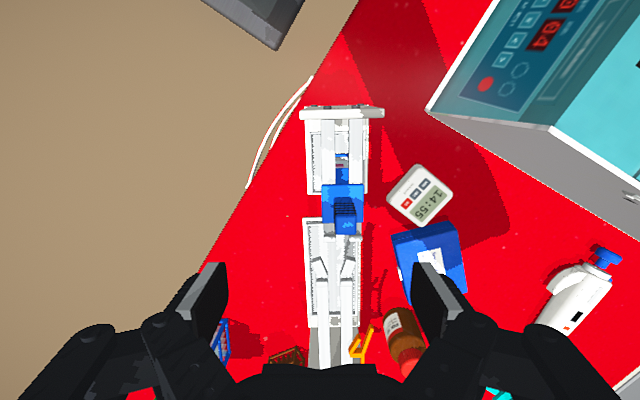

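```bash
python3 - <<'E'
import cv2
a=cv2.imread("pics/w1.png");cv2.imwrite("pics/w1a.png",cv2.resize(a[95:245,280:410],None,fx=4,fy=4,interpolation=cv2.INTER_CUBIC))
cv2.imwrite("pics/w1b.png",cv2.resize(a[225:375,280:410],None,fx=4,fy=4,interpolation=cv2.INTER_CUBIC))
E
```

```text
(no output)
```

View pics/w1a.png

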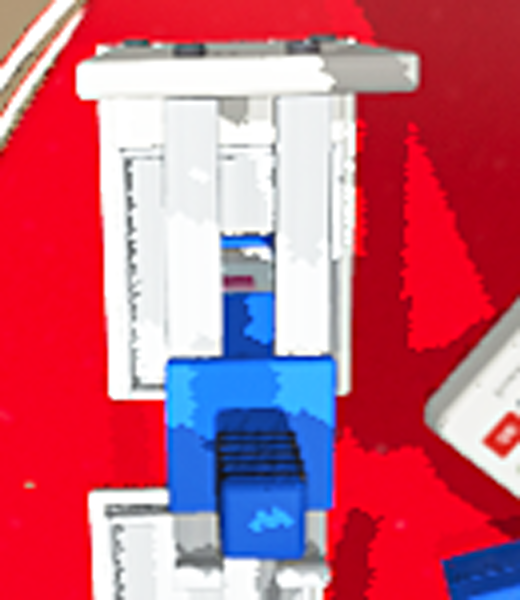

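View pics/w1b.png

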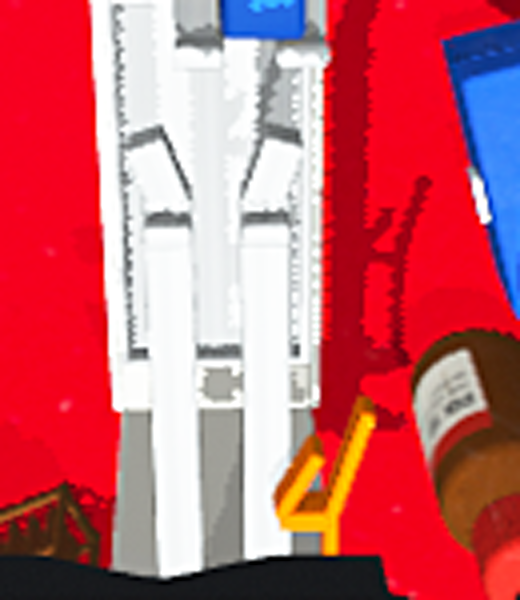

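```bash
python3 - <<'E'
from h import *
c=pickle.load(open("pics/w1.pkl","rb"));print(cam(c))
A=lambda u,v:(u/4+280,v/4+95)
B=lambda u,v:(u/4+280,v/4+225)
def m(n,p,z): X=ray(c,p,z);print(n,X.round(1));return X
al=[m("aslot",A((l+r)/2,v),140) for l,r,v in [(217,276,105),(219,276,200),(222,275,350)]]
m("a endplate inner",A(247,98),140)
ar=[m("rail outer",A(164,105),140),m("rail outer R",A(336,105),140)]
for p in [(168,358),(335,358),(170,512),(333,512)]: m("plate",A(*p),146)
m("plate ctr",A(251.5,435),146)
for p in [(222,478),(303,475),(224,558),(304,556)]: m("post top",A(*p),196)
m("a stop end L",B(200,68),148);m("a stop end R",B(305,62),148)
for l,r,v in [(190,242,200),(192,243,250),(202,245,540)]: m("bslot",B((l+r)/2,v),140)
for l,r,v in [(146,290,240),(160,290,550)]: m("bouter",B((l+r)/2,v),140 if v>250 else 148)
m("b stop face bot",B(168,212),140);m("b stop face botR",B(267,212),140)
m("b mouth L tip",B(145,141),140);m("b mouth R tip",B(283,139),140)
d=al[0]-al[2];print(np.degrees(np.arctan2(d[1],d[0])))
E
```

```text
[ 380.04390176 -211.74310502  417.36256863]
aslot [ 402.9 -220.5  140. ]
aslot [ 414.2 -236.9  140. ]
aslot [ 433.1 -264.5  140. ]
a endplate inner [ 402.1 -219.3  140. ]
rail outer [ 388.2 -229.9  140. ]
rail outer R [ 418.7 -210.3  140. ]
plate [ 418.1 -274.5  146. ]
plate [ 448.8 -254.5  146. ]
plate [ 438.3 -304.8  146. ]
plate [ 469.5 -284.5  146. ]
plate ctr [ 443.5 -279.3  146. ]
post top [ 431.9 -276.8  196. ]
post top [ 444.1 -268.1  196. ]
post top [ 441.2 -290.   196. ]
post top [ 453.6 -281.4  196. ]
a stop end L [ 454.  -316.3  148. ]
a stop end R [ 473.4 -301.7  148. ]
bslot [ 479.2 -347.2  140. ]
bslot [ 487.4 -358.9  140. ]
bslot [ 539.5 -434.3  140. ]
bouter [ 482.9 -352.2  148. ]
bouter [ 541.7 -436.9  140. ]
b stop face bot [ 471.1 -356.5  140. ]
b stop face botR [ 491.6 -343.1  140. ]
b mouth L tip [ 455.7 -343.   140. ]
b mouth R tip [ 483.5 -324.2  140. ]
124.48518982114268
```

```bash
cat >> h.py <<'E'
from scipy.spatial.transform import Rotation as Ro
def plan(s,P,ang):
    R=np.array(s["orientation"]);d=totool(R,np.array(P,float)-s["position"])
    rv=Ro.from_matrix(R.T@Rot(ang)).as_rotvec(degrees=True)
    print("pos",np.round(s["position"],1),"ang",np.degrees(np.arctan2(R[1,0],R[0,0])).round(2),"z",R[:,2].round(4),"F",np.round(s["ft_force"],1),"w",round(s["grip_width"],1),"t",s["time"])
    print("shift",d.round(4),"rot",rv.round(2))
E
python3 - <<'E'
from bench import *
from h import *
plan(read_state(),[443.3,-279.3,400],34.5)
E
```

```text
pos [ 425.4 -274.3  448.8] ang 32.93 z [-0.0116 -0.0123 -0.9999] F [0.5 0.4 0.2] w 85.5 t 2.8
shift [0.0132 0.0137 0.0486] rot [ 0.22  0.94 -1.57]
```

send_rows([
  [[0.0066,0.0068,0.005,0.11,0.47,-0.8,0.085],[0.0066,0.0068,0.015,0.11,0.47,-0.8,0.085],[0,0,0.015,0,0,0,0.085],[0,0,0.01,0,0,0,0.085],[0,0,0,0,0,0,0.085]],
])

```text
time: 3.3
position: [447.7, -274.7, 403.5]
orientation: [[0.82, 0.572, 0.003], [0.572, -0.82, 0.002], [0.003, 0.0, -1.0]]
ft_force: [0.7, -0.0, 0.6]
grip_width: 84.9
```

```bash
python3 - <<'E'
from bench import *
from h import *
c=capture("wrist");cv2.imwrite("pics/w2.png",c["color"]);pickle.dump(c,open("pics/w2.pkl","wb"))
plan(read_state(),[443.3,-279.3,334.7],34.5)
a=c["color"];cv2.imwrite("pics/w2a.png",cv2.resize(a[90:390,220:420],None,fx=2.5,fy=2,interpolation=cv2.INTER_CUBIC))
cv2.imwrite("pics/w2a.png",cv2.resize(a[100:300,230:430],None,fx=3,fy=3,interpolation=cv2.INTER_CUBIC))
E
```

```text
pos [ 447.9 -274.8  404.1] ang 34.9 z [ 0.0037  0.0016 -1.    ] F [-0.4 -0.   0.8] w 85.1 t 3.35
shift [-0.0066  0.001   0.0694] rot [ 0.05 -0.23  0.4 ]
```

View pics/w2a.png

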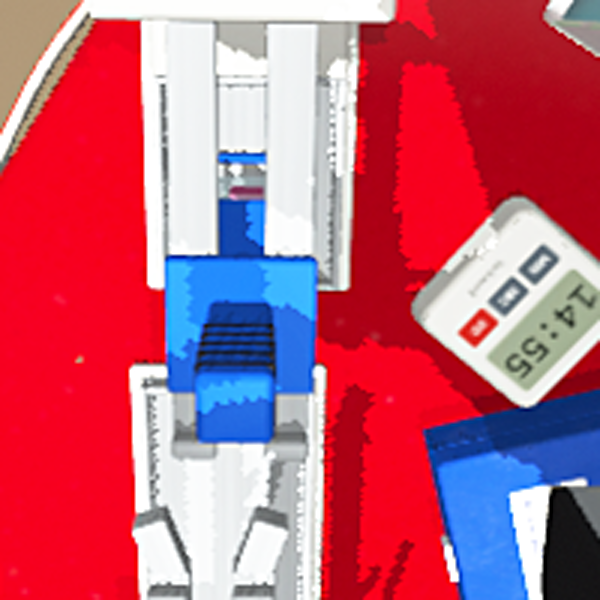

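```bash
python3 - <<'E'
from h import *
c=pickle.load(open("pics/w2.pkl","rb"));print(cam(c))
A=lambda u,v:(u/3+230,v/3+100)
def m(n,p,z): X=ray(c,p,z);print(n,X.round(1));return X
for l,r,v in [(216,268,30),(217.5,267,140),(219,265,250)]: m("aslot",A((l+r)/2,v),140)
m("endplate",A(242,20),140)
m("plate",A(241,325),146)
P=[m("plate",A(*p),146) for p in [(166,258),(316,258),(167,392),(314,392)]];print(np.mean(P,0))
P=[m("post",A(*p),196) for p in [(200,371),(275,372),(196,440),(272,440)]];print(np.mean(P,0))
m("mouthL",A(160,537),140);m("mouthR",A(260,537),140)
E
```

```text
[ 402.41947051 -211.02082975  373.22582804]
aslot [ 403.1 -220.5  140. ]
aslot [ 417.6 -241.6  140. ]
aslot [ 433.1 -264.3  140. ]
endplate [ 401.8 -218.6  140. ]
plate [ 443.1 -279.2  146. ]
plate [ 418.1 -275.3  146. ]
plate [ 448.4 -254.3  146. ]
plate [ 437.8 -305.1  146. ]
plate [ 468.8 -283.5  146. ]
[ 443.28359658 -279.53326606  146.        ]
post [ 432.9 -276.8  196. ]
post [ 445.3 -268.5  196. ]
post [ 440.6 -289.9  196. ]
post [ 453.4 -281.1  196. ]
[ 443.05762301 -279.07224191  196.        ]
mouthL [ 460.9 -345.3  140. ]
mouthR [ 483.8 -329.5  140. ]
```

send_rows([
  [[-0.0066,0.001,0,0,-0.2,0.4,0.085],[0,0,0,0,0,0,0.085],[0,0,0.015,0,0,0,0.085],[0,0,0.015,0,0,0,0.085],[0,0,0.01,0,0,0,0.085],[0,0,0,0,0,0,0.085]],
])

```text
time: 3.95
position: [443.0, -279.8, 363.6]
orientation: [[0.824, 0.566, 0.005], [0.566, -0.824, -0.001], [0.004, 0.003, -1.0]]
ft_force: [-0.5, -1.0, 0.3]
grip_width: 85.1
```

```bash
python3 - <<'E'
from bench import *
from h import *
plan(read_state(),[443.2,-279.3,334.7],34.5)
E
```

```text
pos [ 443.  -279.8  363.6] ang 34.49 z [ 4.7e-03 -7.0e-04 -1.0e+00] F [-0.5 -1.   0.3] w 85.1 t 3.95
shift [ 0.0003 -0.0004  0.0289] rot [ 0.18 -0.2  -0.01]
```

send_rows([
  [[0,0,0.012,0.2,-0.2,0,0.085],[0,0,0.012,0,0,0,0.085],[0,0,0.004,0,0,0,0.06],[0,0,0,0,0,0,0.04],[0,0,0,0,0,0,0.03]],
])

```text
time: 4.45
position: [443.2, -279.9, 333.2]
orientation: [[0.824, 0.566, -0.001], [0.566, -0.824, 0.0], [-0.001, -0.001, -1.0]]
ft_force: [0.1, 0.3, 0.2]
grip_width: 43.5
```

```bash
python3 - <<'E'
from bench import *
from h import *
c=capture("wrist");cv2.imwrite("pics/w3.png",c["color"]);pickle.dump(c,open("pics/w3.pkl","wb"))
plan(read_state(),[443.2,-279.3,334.7],34.5)
E
```

```text
pos [ 443.2 -279.9  333.3] ang 34.49 z [-8.e-04  1.e-04 -1.e+00] F [-1.1  0.5 -0.2] w 35.5 t 4.5
shift [ 0.0003 -0.0005 -0.0014] rot [-0.03  0.03 -0.01]
```

View pics/w3.png

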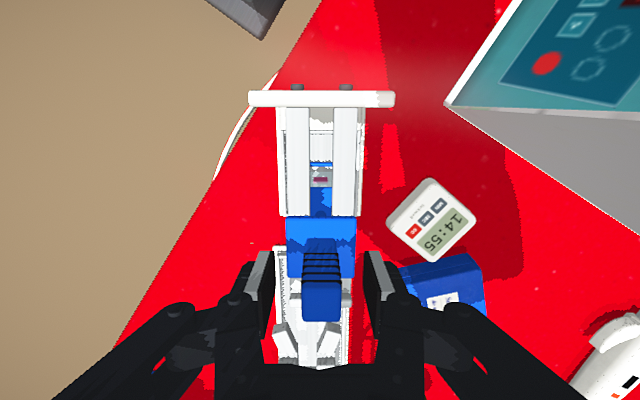

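send_rows([
  [[0,0,0,0,0,0,0.022],[0,0,0,0,0,0,0.018],[0,0,0,0,0,0,0.014],[0,0,0,0,0,0,0.01],[0,0,0,0,0,0,0.01]],
], force=35)

```text
time: 5.0
position: [443.3, -280.0, 334.1]
orientation: [[0.824, 0.566, 0.001], [0.566, -0.824, 0.0], [0.001, 0.0, -1.0]]
ft_force: [-0.2, -0.3, -1.3]
grip_width: 15.8
```

```bash
python3 - <<'E'
from bench import *
from h import *
plan(read_state(),[443.2,-279.3,334.7],34.5);print(read_state()["torque"])
E
```

```text
pos [ 443.3 -280.   334.1] ang 34.49 z [ 6.e-04  1.e-04 -1.e+00] F [-0.2 -0.3 -1.3] w 15.8 t 5.0
shift [ 0.0003 -0.0006 -0.0006] rot [ 0.02 -0.03 -0.01]
[-0.0355087  -0.12728256 -0.01178124]
```

send_rows([
  [[0,0.003,-0.0005,0,0,0,0.01],[0,0.003,0,0,0,0,0.01],[0,0.002,0,0,0,0,0.01],[0,0,0,0,0,0,0.01],[0,0,-0.004,0,0,0,0.01],[0,0,-0.004,0,0,0,0.01],[0,0,-0.003,0,0,0,0.01],[0,0,0,0,0,0,0.01]],
])

```text
time: 5.8
position: [448.2, -287.3, 346.5]
orientation: [[0.824, 0.566, 0.0], [0.566, -0.824, -0.0], [0.0, 0.0, -1.0]]
ft_force: [-0.3, 0.1, -1.4]
grip_width: 15.5
```

```bash
python3 - <<'E'
from bench import *
from h import *
c=capture("wrist");cv2.imwrite("pics/w4.png",c["color"])
plan(read_state(),[443.3,-280,346],34.5)
E
```

```text
pos [ 448.2 -287.2  346.3] ang 34.48 z [-1.e-04  0.e+00 -1.e+00] F [ 0.7 -0.2 -1.7] w 15.6 t 5.85
shift [ 0.0001 -0.0087  0.0003] rot [-0.    0.   -0.02]
```

View pics/w4.png

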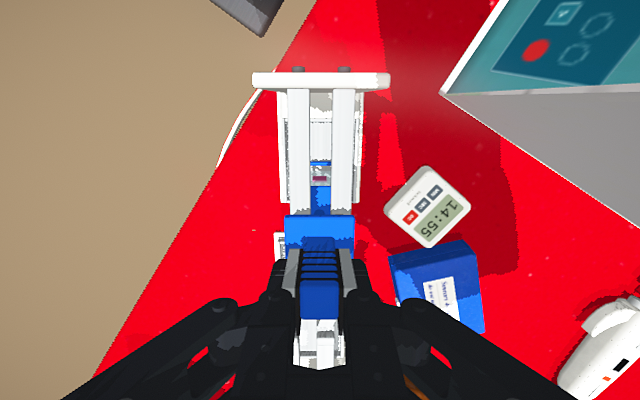

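send_rows([
  [[0,0.005,0,0,0,0,0.01],[0,0.006,0,0,0,0,0.01],[0,0.006,0,0,0,0,0.01],[0,0.006,0,0,0,0,0.01],[0,0.005,0,0,0,0,0.01],[0,0.003,0,0,0,0,0.01],[0,0,0,0,0,0,0.01]],
])

```text
time: 6.55
position: [467.6, -315.3, 345.8]
orientation: [[0.824, 0.566, -0.001], [0.566, -0.824, -0.0], [-0.001, -0.0, -1.0]]
ft_force: [0.3, -0.5, -1.4]
grip_width: 15.5
```

```bash
python3 - <<'E'
from bench import *
from h import *
for n in ("wrist","scene","top"):
    c=capture(n);cv2.imwrite(f"pics/{n}5.png",c["color"]);pickle.dump(c,open(f"pics/{n}5.pkl","wb"))
    if n=="scene": cv2.imwrite("pics/scene5c.png",cv2.resize(c["color"][140:250,190:330],None,fx=5.5,fy=5.5,interpolation=cv2.INTER_CUBIC)[:600,:800])
    if n=="top": cv2.imwrite("pics/top5c.png",cv2.resize(c["color"][200:320,200:350],None,fx=5,fy=5,interpolation=cv2.INTER_CUBIC))
s=read_state()
d=s["position"][:2]-[402,-219];print("Ay",45-d@[.5657,-.8246],"Ax",d@[.8246,.5657])
plan(s,[443.3,-280,346],34.5)
E
```

```text
Ay -70.97510307907942 Ax -0.3349293137725664
pos [ 467.3 -314.8  345.8] ang 34.51 z [-7.e-04  1.e-04 -1.e+00] F [-0.4  0.6 -3.4] w 15.4 t 6.7
shift [-0.0001 -0.0423 -0.0002] rot [-0.03  0.03  0.01]
```

View pics/wrist5.png

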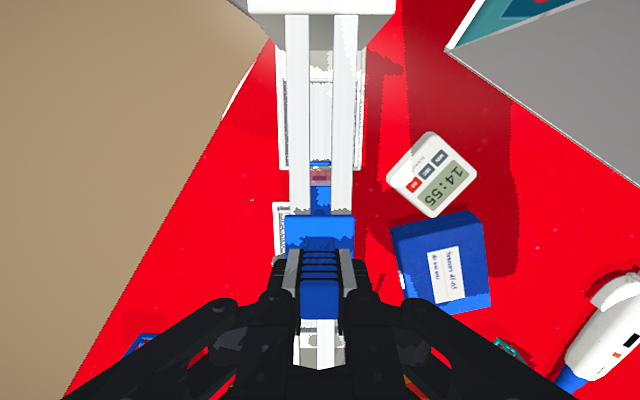

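View pics/scene5c.png

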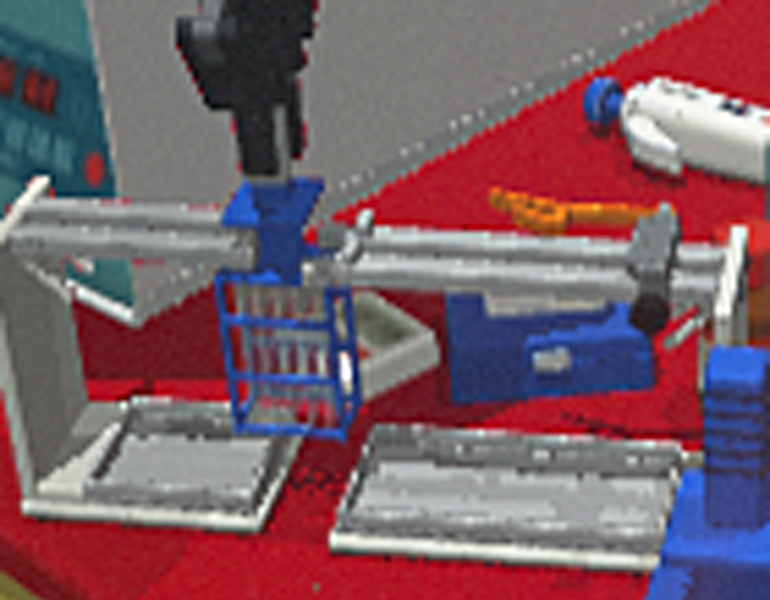

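View pics/top5c.png

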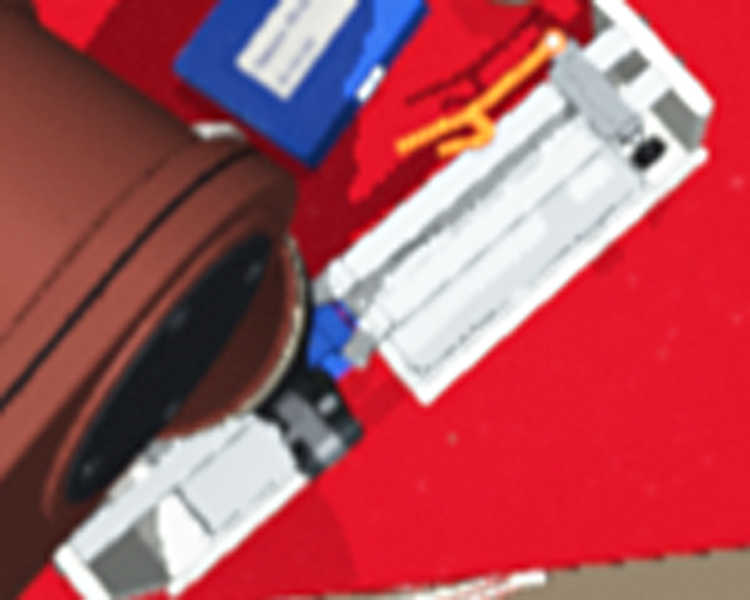

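send_rows([
  [[0,0.003,0,0,0,0,0.01],[0,0.003,0,0,0,0,0.01],[0,0.0005,0,0,0,0,0.01],[0,0,0,0,0,0,0.01]],
])

```text
time: 7.1
position: [471.3, -320.2, 346.0]
orientation: [[0.824, 0.567, -0.0], [0.567, -0.824, 0.001], [0.0, -0.001, -1.0]]
ft_force: [0.4, -1.5, -2.5]
grip_width: 15.5
```

```bash
cat >> h.py <<'E'
def st(s):
    d=s["position"][:2]-np.array([402,-219]);R=np.array(s["orientation"])
    print("t",round(s["time"],2),"Ay",round(45-d@[.5657,-.8246],2),"Ax",round(d@[.8246,.5657],2),"z",round(s["position"][2],2),"ang",np.degrees(np.arctan2(R[1,0],R[0,0])).round(2),"tz",R[:,2].round(4),"w",round(s["grip_width"],1))
    print("F tool",(R.T@s["ft_force"]).round(2),"T",np.round(R.T@s["torque"],2))
E
python3 - <<'E'
from bench import *
from h import *
st(read_state())
c=capture("scene")
cv2.imwrite("pics/scene6c.png",cv2.resize(c["color"][150:220,210:290],None,fx=8,fy=8,interpolation=cv2.INTER_CUBIC)[:600,:800])
E
```

```text
t 7.1 Ay -77.6 Ax -0.1 z 345.98 ang 34.56 tz [-0.e+00  8.e-04 -1.e+00] w 15.5
F tool [-0.56  1.48  2.47] T [0.03 0.06 0.05]
```

View pics/scene6c.png

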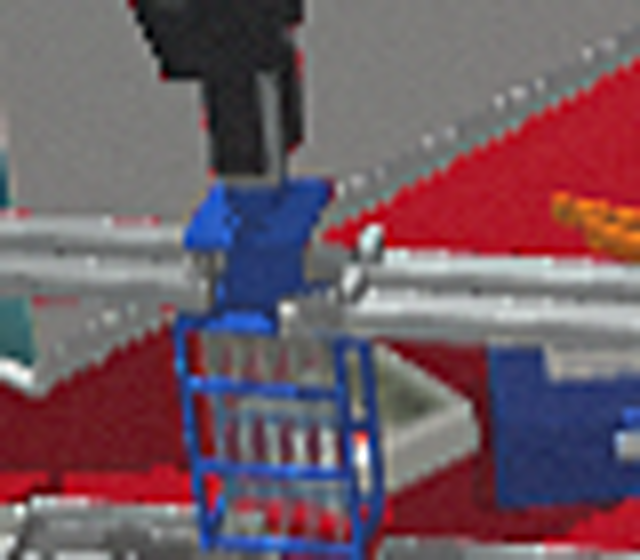

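send_rows([
  [[-0.002,0,0,0,0,0,0.01],[-0.002,0,0,0,0,0,0.01],[-0.002,0,0,0,0,0,0.01],[-0.002,0,0,0,0,0,0.01],[0,0,0,0,0,0,0.01]],
])

```text
time: 7.65
position: [463.8, -325.1, 346.0]
orientation: [[0.824, 0.567, -0.0], [0.567, -0.824, 0.001], [0.001, -0.001, -1.0]]
ft_force: [0.8, 0.3, -1.8]
grip_width: 15.6
```

```bash
python3 - <<'E'
from bench import *
from h import *
st(read_state())
c=capture("scene")
cv2.imwrite("pics/scene7c.png",cv2.resize(c["color"][150:220,210:290],None,fx=8,fy=8,interpolation=cv2.INTER_CUBIC)[:600,:800])
E
```

```text
t 7.65 Ay -77.43 Ax -9.06 z 346.0 ang 34.55 tz [-0.     0.001 -1.   ] w 15.6
F tool [0.84 0.22 1.75] T [-0.02  0.01  0.02]
```

View pics/scene7c.png

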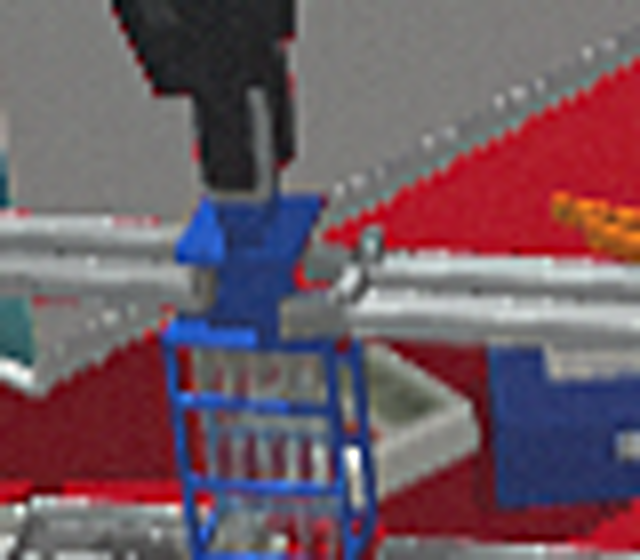

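send_rows([
  [[0.0005,0.002,0,0,0,0,0.01],[0,0.003,0,0,0,0,0.01],[0,0.003,0,0,0,0,0.01],[0,0.003,0,0,0,0,0.01],[0,0.003,0,0,0,0,0.01],[0,0.003,0,0,0,0,0.01],[0,0,0,0,0,0,0.01]],
])

```text
time: 8.4
position: [475.4, -339.8, 345.9]
orientation: [[0.823, 0.568, 0.0], [0.568, -0.823, 0.001], [0.0, -0.001, -1.0]]
ft_force: [0.5, 0.6, -1.4]
grip_width: 15.3
```

```bash
python3 - <<'E'
from bench import *
from h import *
st(read_state())
c=capture("scene")
cv2.imwrite("pics/scene8c.png",cv2.resize(c["color"][150:220,210:310],None,fx=8,fy=8,interpolation=cv2.INTER_CUBIC)[:600,:800])
E
```

```text
t 8.4 Ay -96.15 Ax -7.81 z 345.9 ang 34.59 tz [ 1.e-04  7.e-04 -1.e+00] w 15.3
F tool [ 0.74 -0.18  1.38] T [-0.02 -0.04 -0.04]
```

View pics/scene8c.png

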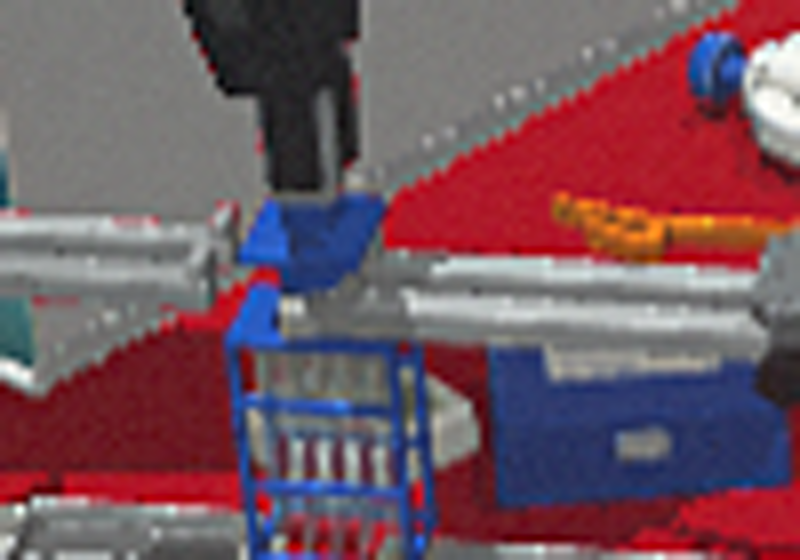

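send_rows([
  [[-0.0004,0.003,0,0,0,0,0.01],[0,0.003,0,0,0,0,0.01],[0,0.003,0,0,0,0,0.01],[0,0.003,0,0,0,0,0.01],[0,0.003,0,0,0,0,0.01],[0,0.003,0,0,0,0,0.01],[0,0,0,0,0,0,0.01]],
])

```text
time: 9.15
position: [486.1, -356.0, 345.8]
orientation: [[0.823, 0.568, -0.0], [0.568, -0.823, 0.001], [0.001, -0.001, -1.0]]
ft_force: [0.2, -0.5, -1.6]
grip_width: 15.4
```

```bash
python3 - <<'E'
from bench import *
from h import *
st(read_state())
for n in ("wrist","scene"):
    c=capture(n);cv2.imwrite(f"pics/{n}9.png",c["color"]);pickle.dump(c,open(f"pics/{n}9.pkl","wb"))
E
```

```text
t 9.15 Ay -115.53 Ax -8.15 z 345.8 ang 34.6 tz [-0.     0.001 -1.   ] w 15.4
F tool [-0.11  0.51  1.61] T [-0.07 -0.05 -0.02]
```

View pics/wrist9.png

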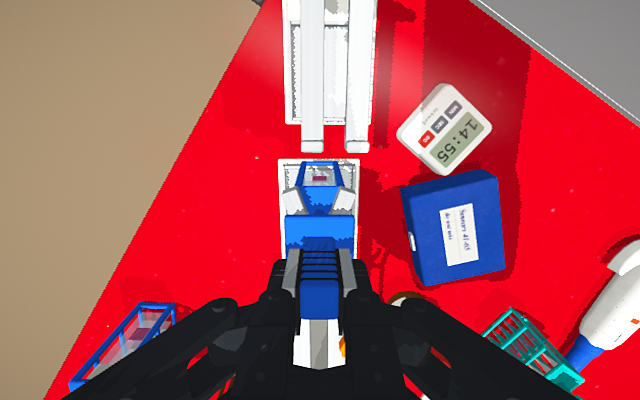

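```bash
python3 - <<'E'
import cv2
a=cv2.imread("pics/wrist9.png");cv2.imwrite("pics/w9a.png",cv2.resize(a[135:255,270:370],None,fx=5,fy=5,interpolation=cv2.INTER_CUBIC))
E
```

```text
(no output)
```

View pics/w9a.png

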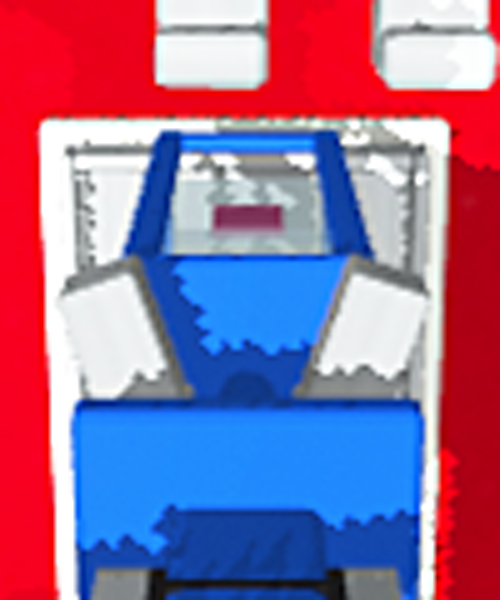

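```bash
python3 - <<'E'
from h import *
c=pickle.load(open("pics/wrist9.pkl","rb"))
A=lambda u,v:(u/5+270,v/5+135)
def m(n,p,z):
    X=ray(c,p,z);d=X[:2]-np.array([402,-219]);print(n,X.round(1),"Ay",round(45-d@[.5657,-.8246],1),"Ax",round(d@[.8246,.5657],1))
m("mouthL",A(101,277),140);m("mouthR",A(392,277),140)
m("mouth tips L",A(140,260),140);m("mouth tip R",A(355,262),140)
m("A end L",A(212,85),140);m("A end R",A(435,85),140)
m("plate trail",A(248,403),157.5);m("plate trail L",A(75,403),157.5);m("plate trail R",A(422,403),157.5)
E
```

```text
mouthL [ 456.1 -342.6  140. ] Ay -87.5 Ax -25.3
mouthR [ 483.5 -323.7  140. ] Ay -87.5 Ax 8.0
mouth tips L [ 458.7 -338.4  140. ] Ay -85.5 Ax -20.8
mouth tip R [ 479.  -324.7  140. ] Ay -85.7 Ax 3.7
A end L [ 454.2 -317.2  140. ] Ay -65.5 Ax -12.5
A end R [ 474.5 -303.3  140. ] Ay -65.5 Ax 12.1
plate trail [ 474.9 -340.4  157.5] Ay -96.3 Ax -8.5
plate trail L [ 459.9 -350.7  157.5] Ay -96.4 Ax -26.8
plate trail R [ 490.1 -329.9  157.5] Ay -96.3 Ax 9.9
```

send_rows([
  [[0,0.003,0,0,0,0,0.01],[0,0.004,0,0,0,0,0.01],[0,0.004,0,0,0,0,0.01],[0,0.004,0,0,0,0,0.01],[0,0.004,0,0,0,0,0.01],[0,0.001,0,0,0,0,0.01],[0,0,0,0,0,0,0.01]],
])

```text
time: 9.95
position: [498.4, -373.6, 345.7]
orientation: [[0.823, 0.568, -0.0], [0.568, -0.823, 0.001], [0.001, -0.001, -1.0]]
ft_force: [-0.8, 0.0, -2.0]
grip_width: 15.7
```

```bash
python3 - <<'E'
from bench import *
from h import *
st(read_state())
c=capture("wrist");pickle.dump(c,open("pics/w10.pkl","wb"));a=c["color"]
cv2.imwrite("pics/w10a.png",cv2.resize(a[100:250,260:380],None,fx=4,fy=4,interpolation=cv2.INTER_CUBIC))
E
```

```text
t 9.95 Ay -137.06 Ax -7.99 z 345.67 ang 34.62 tz [-2.0e-04  1.3e-03 -1.0e+00] w 15.7
F tool [-0.61 -0.47  1.97] T [-0.01  0.04  0.01]
```

View pics/w10a.png

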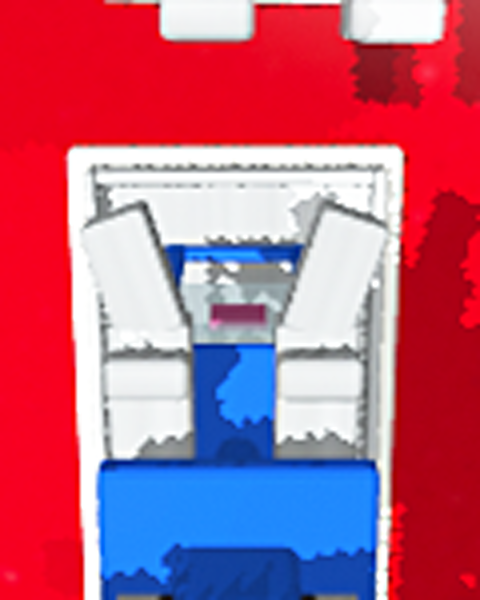

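```bash
python3 - <<'E'
from h import *
c=pickle.load(open("pics/w10.pkl","rb"))
A=lambda u,v:(u/4+260,v/4+100)
def m(n,p,z):
    X=ray(c,p,z);d=X[:2]-np.array([402,-219]);print(n,X.round(1),"Ay",round(45-d@[.5657,-.8246],1),"Ax",round(d@[.8246,.5657],1))
m("stop outer bottom(78)",A(234,350),140);m("stop outer top(78)",A(234,360),148);m("stop inner(72)",A(234,398),148)
m("slot",A(234.5,340),140);m("slot",A(234,435),140)
m("plate trail",A(239,463),157.5)
E
```

```text
stop outer bottom(78) [ 480.7 -349.5  140. ] Ay -107.2 Ax -8.9
stop outer top(78) [ 480.3 -348.9  148. ] Ay -106.4 Ax -8.9
stop inner(72) [ 483.4 -353.4  148. ] Ay -111.8 Ax -8.9
slot [ 479.9 -348.3  140. ] Ay -105.7 Ax -8.9
slot [ 488.  -360.1  140. ] Ay -120.0 Ax -8.9
plate trail [ 487.3 -357.9  157.5] Ay -117.8 Ax -8.3
```

send_rows([
  [[-0.0006,0,0.003,0,0,0,0.01],[0,0,0.003,0,0,0,0.01],[0,0,0.002,0,0,0,0.01],[0,0,0.001,0,0,0,0.01],[0,0,0,0,0,0,0.01]],
])

```text
time: 10.5
position: [497.6, -373.5, 335.6]
orientation: [[0.823, 0.568, -0.0], [0.568, -0.823, 0.002], [0.001, -0.002, -1.0]]
ft_force: [0.4, 0.4, -1.8]
grip_width: 15.5
```

```bash
python3 - <<'E'
from bench import *
from h import *
st(read_state())
E
```

```text
t 10.5 Ay -136.47 Ax -8.57 z 335.6 ang 34.64 tz [-5.e-04  2.e-03 -1.e+00] w 15.5
F tool [ 0.55 -0.13  1.82] T [-0.05  0.04  0.01]
```

send_rows([
  [[0,0,0.0007,0,0,0,0.01],[0,0,0.0005,0,0,0,0.01],[0,0,0,0,0,0,0.01]],
])

```text
time: 10.8
position: [497.7, -373.4, 334.4]
orientation: [[0.823, 0.569, -0.0], [0.569, -0.823, 0.002], [0.001, -0.002, -1.0]]
ft_force: [0.6, 0.8, -1.5]
grip_width: 15.5
```

```bash
python3 - <<'E'
from bench import *
from h import *
st(read_state())
E
```

```text
t 10.8 Ay -136.41 Ax -8.44 z 334.38 ang 34.65 tz [-4.e-04  2.e-03 -1.e+00] w 15.5
F tool [ 0.98 -0.3   1.53] T [ 0.03  0.04 -0.01]
```

send_rows([
  [[0,0,0.0006,0,0,0,0.01],[0,0,0,0,0,0,0.01],[0,0,0,0,0,0,0.01]],
])

```text
time: 11.1
position: [497.8, -373.5, 334.3]
orientation: [[0.823, 0.568, 0.0], [0.568, -0.823, 0.002], [0.001, -0.001, -1.0]]
ft_force: [-0.6, 1.0, -2.4]
grip_width: 15.5
```

```bash
python3 - <<'E'
from bench import *
from h import *
st(read_state())
c=capture("wrist");pickle.dump(c,open("pics/w11.pkl","wb"));a=c["color"];cv2.imwrite("pics/w11.png",a)
st(read_state())
c=capture("scene")
cv2.imwrite("pics/scene11c.png",cv2.resize(c["color"][150:220,230:310],None,fx=8,fy=8,interpolation=cv2.INTER_CUBIC)[:600,:800])
st(read_state())
E
```

```text
t 11.1 Ay -136.59 Ax -8.46 z 334.3 ang 34.65 tz [ 4.0e-04  1.7e-03 -1.0e+00] w 15.5
F tool [ 0.13 -1.17  2.39] T [-0.01  0.01 -0.01]
t 11.15 Ay -136.58 Ax -8.43 z 334.23 ang 34.65 tz [ 3.0e-04  1.8e-03 -1.0e+00] w 15.4
F tool [0.54 0.32 1.92] T [-0.05  0.03  0.02]
t 11.2 Ay -136.55 Ax -8.46 z 334.18 ang 34.65 tz [ 2.0e-04  1.8e-03 -1.0e+00] w 15.4
F tool [ 0.66 -0.87  2.04] T [ 0.   -0.01  0.01]
```

View pics/scene11c.png

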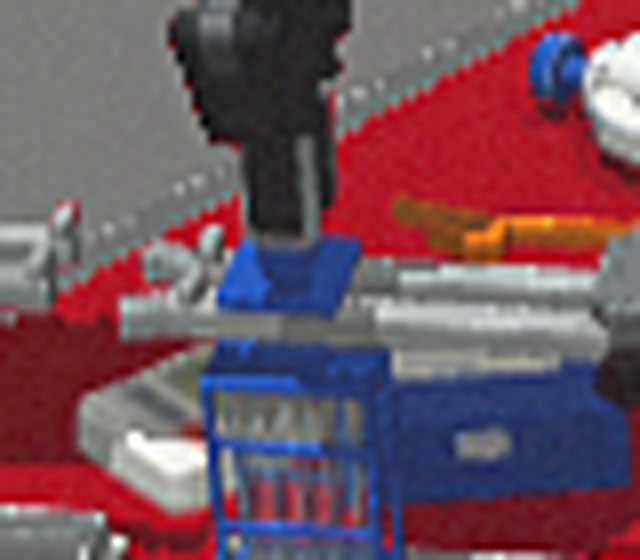

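send_rows([
  [[0,0,0.0006,0,0,0,0.01],[0,0,0,0,0,0,0.01]],
])

```text
time: 11.4
position: [497.8, -373.6, 334.3]
orientation: [[0.823, 0.569, 0.001], [0.569, -0.823, 0.002], [0.002, -0.001, -1.0]]
ft_force: [-0.5, -0.6, -2.5]
grip_width: 15.4
```

```bash
python3 - <<'E'
from bench import *
from h import *
st(read_state())
E
```

```text
t 11.4 Ay -136.72 Ax -8.44 z 334.26 ang 34.65 tz [ 0.001   0.0016 -1.    ] w 15.4
F tool [-0.79  0.22  2.47] T [ 0.01 -0.01  0.02]
```

send_rows([
  [[0,0,0.0006,0,0,0,0.01],[0,0,0,0,0,0,0.01]],
])

```text
time: 11.6
position: [497.9, -373.8, 334.2]
orientation: [[0.823, 0.569, 0.002], [0.569, -0.823, 0.001], [0.002, -0.0, -1.0]]
ft_force: [-0.1, -0.5, -2.0]
grip_width: 15.6
```

```bash
python3 - <<'E'
from bench import *
from h import *
st(read_state())
E
```

```text
t 11.6 Ay -136.87 Ax -8.47 z 334.21 ang 34.65 tz [ 0.0017  0.0014 -1.    ] w 15.6
F tool [-0.41  0.35  2.03] T [ 0.06 -0.06 -0.  ]
```

send_rows([
  [[0,0,0.0012,0,-0.1,0,0.01]],
])

```text
time: 11.7
position: [498.1, -373.9, 334.1]
orientation: [[0.823, 0.569, 0.002], [0.569, -0.823, 0.0], [0.001, 0.001, -1.0]]
ft_force: [-3.3, 4.6, 17.6]
grip_width: 15.6
```

```bash
python3 - <<'E'
from bench import *
from h import *
st(read_state())
c=capture("wrist");st(read_state());print(read_state()["tau"])
E
```

```text
t 11.7 Ay -137.11 Ax -8.34 z 334.09 ang 34.65 tz [ 1.5e-03  4.0e-04 -1.0e+00] w 15.6
F tool [ -0.03  -5.64 -17.63] T [ 1.27 -0.15  0.02]
t 11.75 Ay -137.15 Ax -8.3 z 334.12 ang 34.66 tz [ 1.5e-03  2.0e-04 -1.0e+00] w 15.8
F tool [ 0.56 -2.69 -9.74] T [ 0.69 -0.08  0.05]
[ 6.11067843e-01 -4.95155060e+01  1.24781996e+01 -3.42261350e+01
  7.68913748e-02 -1.08663518e+00  2.92399881e-02]
```

send_rows([
  [[0,0,-0.0002,0,0,0,0.01],[0,0,0,0,0,0,0.01]],
])

```text
time: 11.95
position: [498.3, -373.9, 334.2]
orientation: [[0.822, 0.569, 0.002], [0.569, -0.822, 0.0], [0.001, 0.001, -1.0]]
ft_force: [0.4, -0.2, -2.1]
grip_width: 15.7
```

```bash
python3 - <<'E'
from bench import *
from h import *
st(read_state())
E
```

```text
t 11.95 Ay -137.15 Ax -8.24 z 334.21 ang 34.67 tz [ 1.6e-03  1.0e-04 -1.0e+00] w 15.7
F tool [0.2  0.39 2.09] T [ 0.02  0.02 -0.08]
```

send_rows([
  [[-0.0003,0.003,0,0,0,0,0.01],[0,0.004,0,0,0,0,0.01],[0,0.004,0,0,0,0,0.01],[0,0.004,0,0,0,0,0.01],[0,0.003,0,0,0,0,0.01],[0,0,0,0,0,0,0.01]],
], force=25)

```text
time: 12.55
position: [509.4, -390.3, 334.2]
orientation: [[0.822, 0.569, 0.002], [0.569, -0.822, 0.0], [0.001, 0.001, -1.0]]
ft_force: [-0.3, 1.4, 3.0]
grip_width: 15.3
```

```bash
python3 - <<'E'
from bench import *
from h import *
st(read_state())
c=capture("top")
cv2.imwrite("pics/top12c.png",cv2.resize(c["color"][190:290,250:350],None,fx=6,fy=6,interpolation=cv2.INTER_CUBIC))
c=capture("scene")
cv2.imwrite("pics/scene12c.png",cv2.resize(c["color"][150:220,240:340],None,fx=8,fy=8,interpolation=cv2.INTER_CUBIC)[:600,:800])
E
```

```text
t 12.55 Ay -157.01 Ax -8.37 z 334.17 ang 34.67 tz [ 0.0015  0.     -1.    ] w 15.3
F tool [ 0.56 -1.28 -2.97] T [0.24 0.06 0.  ]
```

View pics/top12c.png

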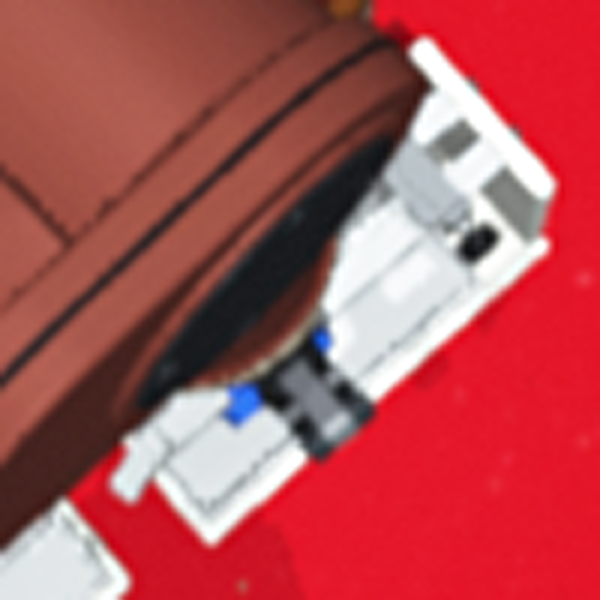

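View pics/scene12c.png

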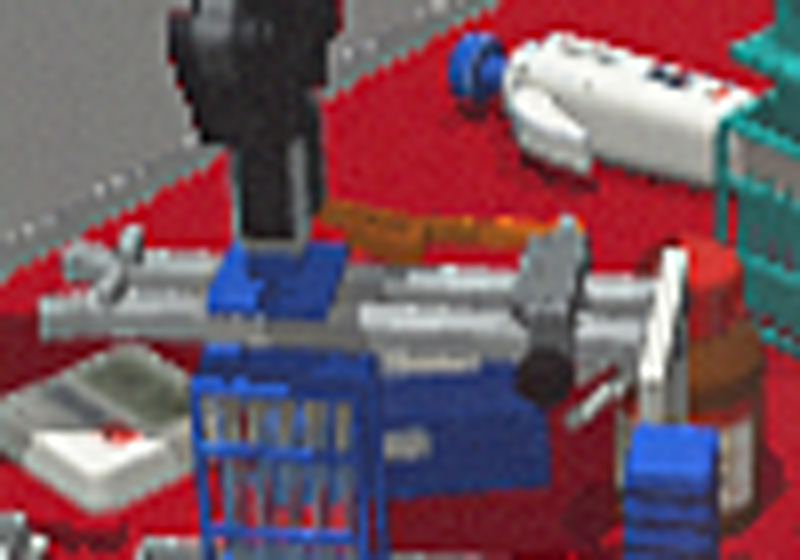

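send_rows([
  [[0,0.002,0,0,0,0,0.01],[0,0.003,0,0,0,0,0.01],[0,0.003,0,0,0,0,0.01],[0,0.003,0,0,0,0,0.01],[0,0,0,0,0,0,0.01]],
])

```text
time: 13.15
position: [515.2, -399.8, 334.1]
orientation: [[0.823, 0.569, -0.0], [0.569, -0.823, 0.001], [0.001, -0.001, -1.0]]
ft_force: [-0.0, -0.3, 1.1]
grip_width: 15.6
```

```bash
python3 - <<'E'
from bench import *
from h import *
st(read_state())
E
```

```text
t 13.15 Ay -168.12 Ax -8.98 z 334.13 ang 34.65 tz [-0.     0.001 -1.   ] w 15.6
F tool [-0.16  0.2  -1.08] T [ 0.01 -0.23 -0.  ]
```

send_rows([
  [[0,0.002,0,0,0,0,0.01],[0,0.003,0,0,0,0,0.01],[0,0.003,0,0,0,0,0.01],[0,0.003,0,0,0,0,0.01],[0,0,0,0,0,0,0.01]],
])

```text
time: 13.65
position: [520.8, -410.2, 334.2]
orientation: [[0.823, 0.568, -0.002], [0.568, -0.823, 0.001], [-0.001, -0.002, -1.0]]
ft_force: [-1.4, -0.1, 2.2]
grip_width: 15.6
```

```bash
python3 - <<'E'
from bench import *
from h import *
st(read_state())
c=capture("scene")
cv2.imwrite("pics/scene13c.png",cv2.resize(c["color"][150:220,240:340],None,fx=8,fy=8,interpolation=cv2.INTER_CUBIC)[:600,:800])
E
```

```text
t 13.65 Ay -179.88 Ax -10.17 z 334.17 ang 34.59 tz [-0.0016  0.0011 -1.    ] w 15.6
F tool [-1.22 -0.67 -2.21] T [ 0.09 -0.24  0.04]
```

View pics/scene13c.png

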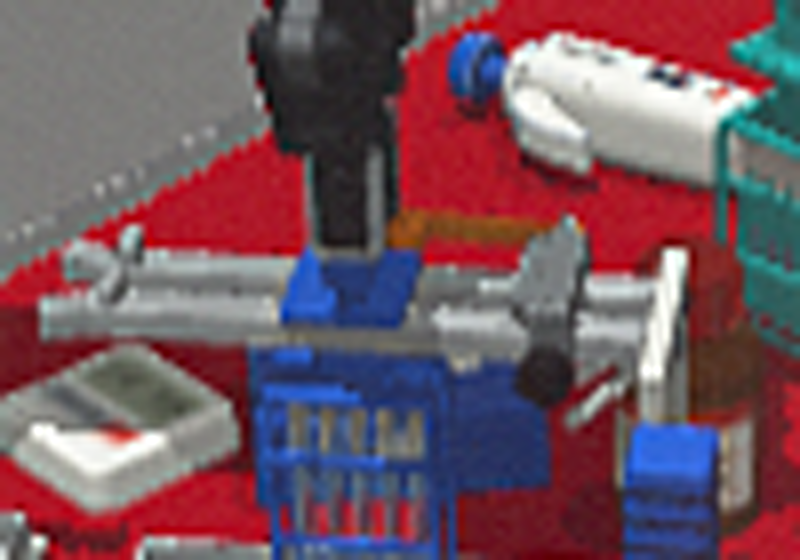

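send_rows([
  [[0.0006,0.002,0,0,0.05,0,0.01],[0.0004,0.003,0,0,0,0,0.01],[0.0002,0.003,0,0,0,0,0.01],[0.0002,0.003,0,0,0,0,0.01],[0,0,0,0,0,0,0.01]],
])

```text
time: 14.2
position: [528.6, -419.3, 334.2]
orientation: [[0.823, 0.568, -0.001], [0.568, -0.823, 0.001], [-0.0, -0.002, -1.0]]
ft_force: [-1.0, -1.5, 2.2]
grip_width: 15.8
```

```bash
python3 - <<'E'
from bench import *
from h import *
st(read_state())
c=capture("wrist");cv2.imwrite("pics/w14.png",c["color"]);pickle.dump(c,open("pics/w14.pkl","wb"))
E
```

```text
t 14.2 Ay -191.74 Ax -8.92 z 334.17 ang 34.58 tz [-0.0012  0.0012 -1.    ] w 15.8
F tool [-1.71  0.67 -2.22] T [ 0.07 -0.42  0.02]
```

View pics/w14.png

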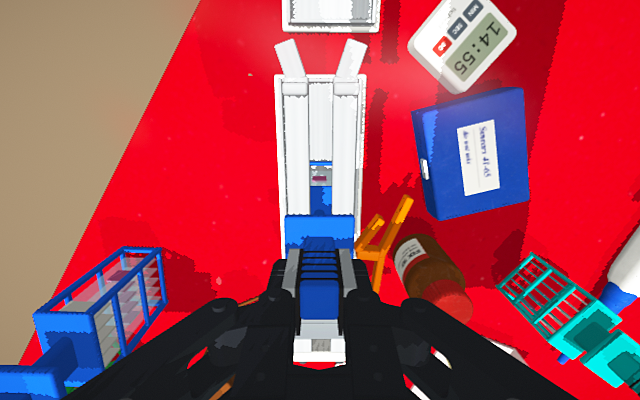

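send_rows([
  [[0.0003,0.002,0,0,0.03,0,0.01],[0.0002,0.002,0,0,0,0,0.01],[0.0001,0.003,0,0,0,0,0.01],[0.0001,0.003,0,0,0,0,0.01],[0,0.002,0,0,0,0,0.01],[0,0,0,0,0,0,0.01]],
])

```text
time: 14.85
position: [536.4, -429.5, 334.2]
orientation: [[0.823, 0.568, -0.001], [0.568, -0.823, 0.002], [0.0, -0.002, -1.0]]
ft_force: [-2.4, -0.3, 2.6]
grip_width: 15.6
```

```bash
python3 - <<'E'
from bench import *
from h import *
st(read_state())
E
```

```text
t 14.85 Ay -204.6 Ax -8.22 z 334.19 ang 34.58 tz [-0.001   0.0017 -1.    ] w 15.6
F tool [-2.11 -1.09 -2.62] T [ 0.21 -0.49 -0.02]
```

send_rows([
  [[0.0001,0.0015,0,0,0,0,0.01],[0.0001,0.0015,0,0,0,0,0.01],[0.0001,0.0015,0,0,0,0,0.01],[0,0.0015,0,0,0,0,0.01],[0,0,0,0,0,0,0.01]],
])

```text
time: 15.35
position: [540.3, -434.6, 334.2]
orientation: [[0.823, 0.568, -0.001], [0.568, -0.823, 0.002], [0.0, -0.002, -1.0]]
ft_force: [-3.3, 1.6, 2.9]
grip_width: 15.5
```

```bash
python3 - <<'E'
from bench import *
from h import *
st(read_state())
c=capture("wrist");cv2.imwrite("pics/w15.png",c["color"]);pickle.dump(c,open("pics/w15.pkl","wb"))
cv2.imwrite("pics/w15c.png",cv2.resize(c["color"][150:300,270:450],None,fx=4,fy=4,interpolation=cv2.INTER_CUBIC))
c=capture("scene")
cv2.imwrite("pics/scene15c.png",cv2.resize(c["color"][150:220,240:340],None,fx=8,fy=8,interpolation=cv2.INTER_CUBIC)[:600,:800])
E
```

```text
t 15.35 Ay -211.04 Ax -7.94 z 334.17 ang 34.58 tz [-0.0013  0.0019 -1.    ] w 15.5
F tool [-1.78 -3.22 -2.91] T [ 0.36 -0.59 -0.04]
```

View pics/w15c.png

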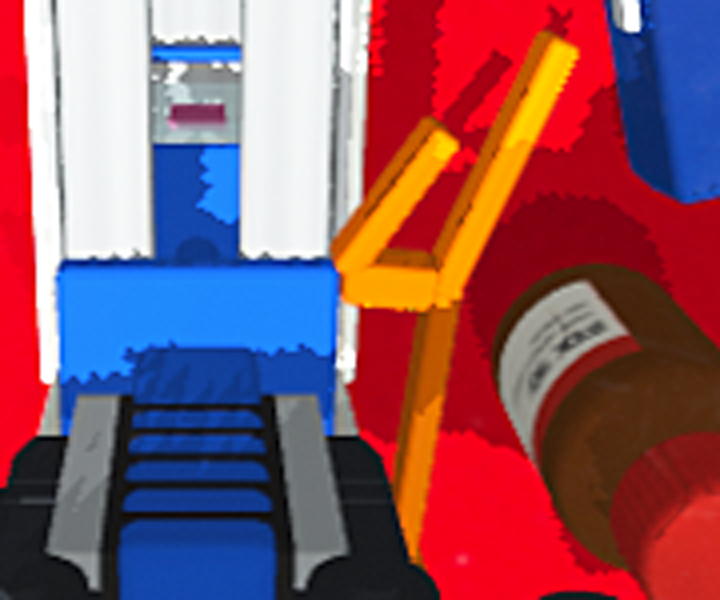

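View pics/scene15c.png

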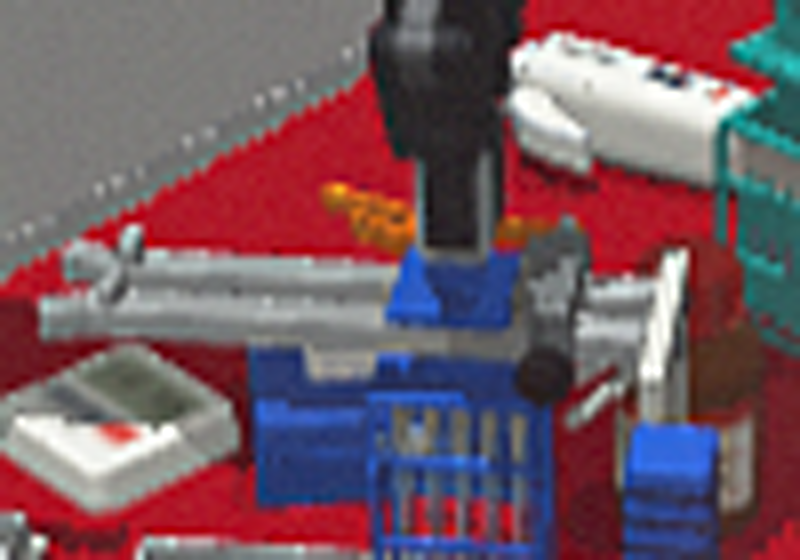

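send_rows([
  [[0,0.001,0,0,0,0,0.01],[0,0.0008,0,0,0,0,0.01]],
])

```text
time: 15.65
position: [541.2, -435.9, 334.2]
orientation: [[0.823, 0.568, -0.001], [0.568, -0.823, 0.002], [0.0, -0.003, -1.0]]
ft_force: [-4.5, 0.8, 3.5]
grip_width: 15.7
```

```bash
python3 - <<'E'
from bench import *
from h import *
st(read_state())
c=capture("wrist")
cv2.imwrite("pics/w16c.png",cv2.resize(c["color"][150:300,270:450],None,fx=4,fy=4,interpolation=cv2.INTER_CUBIC))
E
```

```text
t 15.65 Ay -212.65 Ax -7.93 z 334.18 ang 34.59 tz [-0.0014  0.0022 -1.    ] w 15.7
F tool [-3.28 -3.21 -3.5 ] T [ 0.5  -0.54 -0.03]
```

View pics/w16c.png

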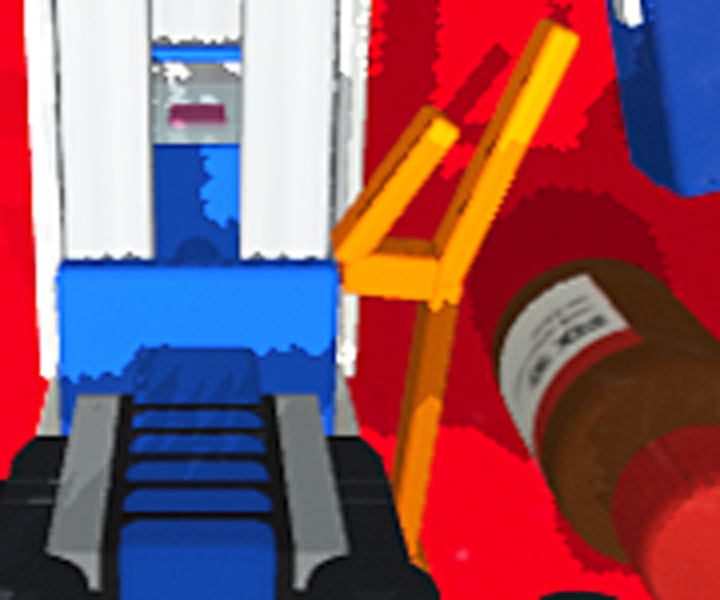

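send_rows([
  [[0,0.001,0,0,0,0,0.01],[0,0.0008,0,0,0,0,0.01]],
])

```text
time: 15.9
position: [542.3, -437.6, 334.2]
orientation: [[0.823, 0.568, -0.001], [0.568, -0.823, 0.002], [0.0, -0.003, -1.0]]
ft_force: [-3.0, 0.6, 3.4]
grip_width: 15.2
```

```bash
python3 - <<'E'
from bench import *
from h import *
st(read_state())
E
```

```text
t 15.9 Ay -214.59 Ax -7.96 z 334.23 ang 34.59 tz [-0.0014  0.0023 -1.    ] w 15.2
F tool [-2.1  -2.16 -3.35] T [ 0.51 -0.61 -0.08]
```

send_rows([
  [[0,0.0008,0,0,0,0,0.01],[0,0.0005,0,0,0,0,0.01]],
])

```text
time: 16.1
position: [543.9, -438.6, 334.2]
orientation: [[0.823, 0.568, 0.0], [0.568, -0.823, 0.002], [0.001, -0.001, -1.0]]
ft_force: [-1.7, 1.0, 3.3]
grip_width: 15.5
```

```bash
python3 - <<'E'
from bench import *
from h import *
st(read_state())
c=capture("wrist")
cv2.imwrite("pics/w17c.png",cv2.resize(c["color"][150:300,270:450],None,fx=4,fy=4,interpolation=cv2.INTER_CUBIC))
E
```

```text
t 16.1 Ay -216.33 Ax -7.25 z 334.21 ang 34.61 tz [ 2.0e-04  1.8e-03 -1.0e+00] w 15.5
F tool [-0.82 -1.79 -3.28] T [ 0.23 -0.24  0.04]
```

View pics/w17c.png

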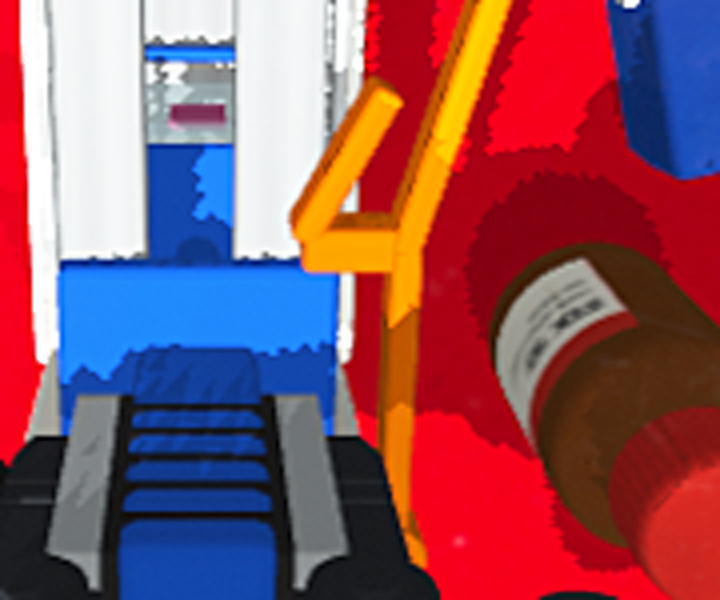

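send_rows([
  [[0,0.0006,0,0,0,0,0.01],[0,0.0003,0,0,0,0,0.01]],
])

```text
time: 16.35
position: [544.8, -439.1, 334.2]
orientation: [[0.823, 0.569, 0.001], [0.569, -0.823, 0.002], [0.002, -0.001, -1.0]]
ft_force: [-2.1, 1.1, 3.0]
grip_width: 15.6
```

```bash
python3 - <<'E'
from bench import *
from h import *
st(read_state())
E
```

```text
t 16.35 Ay -217.24 Ax -6.78 z 334.23 ang 34.65 tz [ 5.0e-04  2.1e-03 -1.0e+00] w 15.6
F tool [-1.11 -2.09 -2.97] T [ 0.47 -0.32  0.01]
```

send_rows([
  [[-0.0006,0.0005,0,0,0,0,0.01],[0,0.0003,0,0,0,0,0.01]],
])

```text
time: 16.55
position: [544.9, -439.5, 334.2]
orientation: [[0.822, 0.569, 0.0], [0.569, -0.822, 0.004], [0.002, -0.003, -1.0]]
ft_force: [-3.1, 1.8, 4.4]
grip_width: 15.4
```

```bash
python3 - <<'E'
from bench import *
from h import *
st(read_state())
E
```

```text
t 16.55 Ay -217.62 Ax -6.91 z 334.24 ang 34.68 tz [ 1.0e-04  3.9e-03 -1.0e+00] w 15.4
F tool [-1.54 -3.26 -4.35] T [ 0.74 -0.47  0.01]
```

send_rows([
  [[0,0,0,0,0,0,0.01],[0,0,0,0,0,0,0.018],[0,0,0,0,0,0,0.022],[0,0,0,0,0,0,0.026],[0,0,0,0,0,0,0.03]],
])

```text
time: 17.05
position: [545.2, -439.5, 333.3]
orientation: [[0.822, 0.569, 0.0], [0.569, -0.822, 0.003], [0.002, -0.003, -1.0]]
ft_force: [0.2, 0.2, -0.2]
grip_width: 29.9
```

```bash
python3 - <<'E'
from bench import *
from h import *
st(read_state())
c=capture("wrist")
cv2.imwrite("pics/w18c.png",cv2.resize(c["color"][150:300,250:450],None,fx=4,fy=4,interpolation=cv2.INTER_CUBIC))
st(read_state())
E
```

```text
t 17.05 Ay -217.81 Ax -6.61 z 333.31 ang 34.69 tz [ 4.0e-04  3.3e-03 -1.0e+00] w 29.9
F tool [ 0.33 -0.06  0.19] T [0.02 0.01 0.  ]
t 17.1 Ay -217.79 Ax -6.55 z 333.29 ang 34.69 tz [ 3.0e-04  3.4e-03 -1.0e+00] w 30.2
F tool [ 0.86 -0.18 -0.18] T [ 0.02 -0.02 -0.  ]
```

View pics/w18c.png

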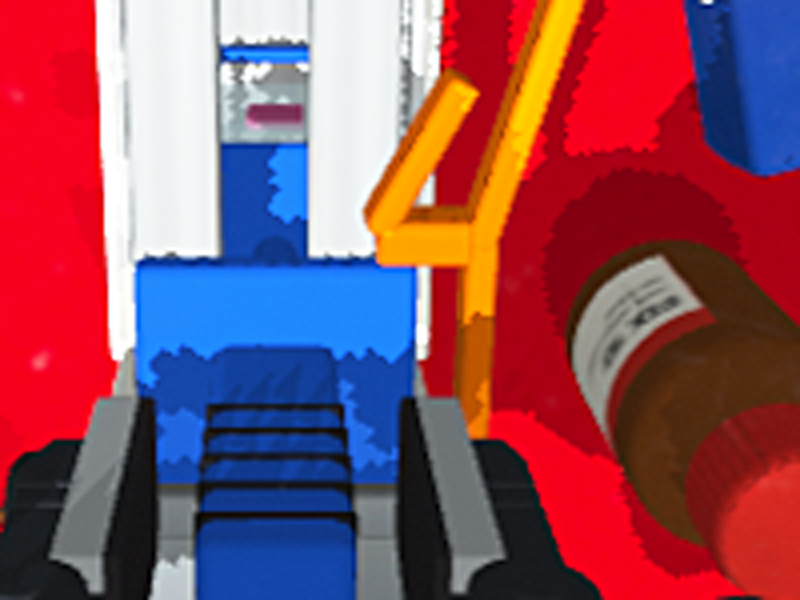

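send_rows([
  [[0,0,-0.003,0,0,0,0.032],[0,0,-0.01,0,0,0,0.035],[0,0,-0.02,0,0,0,0.035],[0,0,-0.025,0,0,0,0.035],[0,0,-0.03,0,0,0,0.035],[0,-0.02,-0.03,0,0,0,0.035],[0,-0.02,-0.02,0,0,0,0.035],[0,0,0,0,0,0,0.035]],
])

```text
time: 17.9
position: [521.0, -406.9, 481.0]
orientation: [[0.823, 0.568, 0.001], [0.568, -0.823, 0.002], [0.002, -0.001, -1.0]]
ft_force: [-0.1, -0.5, 0.7]
grip_width: 34.6
```

```bash
python3 - <<'E'
from bench import *
from h import *
st(read_state())
c=capture("wrist");pickle.dump(c,open("pics/w19.pkl","wb"))
cv2.imwrite("pics/w19.png",c["color"]);cv2.imwrite("pics/w19c.png",cv2.resize(c["color"][130:330,250:430],None,fx=3,fy=3,interpolation=cv2.INTER_CUBIC))
c=capture("scene");cv2.imwrite("pics/scene19c.png",cv2.resize(c["color"][150:220,240:340],None,fx=8,fy=8,interpolation=cv2.INTER_CUBIC)[:600,:800])
E
```

```text
t 17.9 Ay -177.24 Ax -8.11 z 480.96 ang 34.58 tz [ 8.0e-04  1.7e-03 -1.0e+00] w 34.6
F tool [-0.32  0.37 -0.68] T [-0.04  0.07  0.06]
```

View pics/w19c.png

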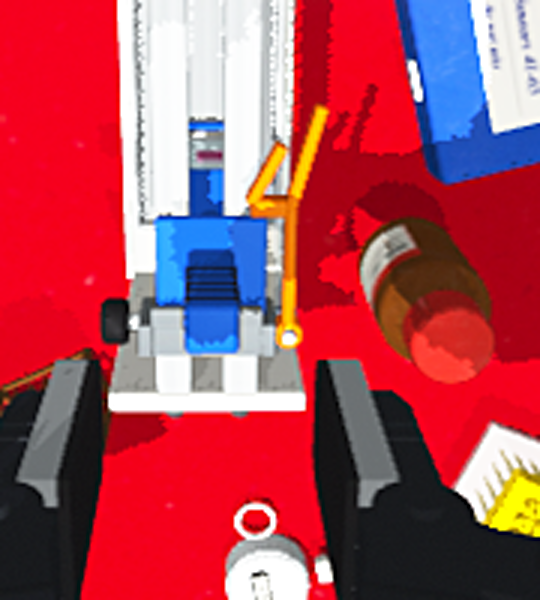

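View pics/scene19c.png

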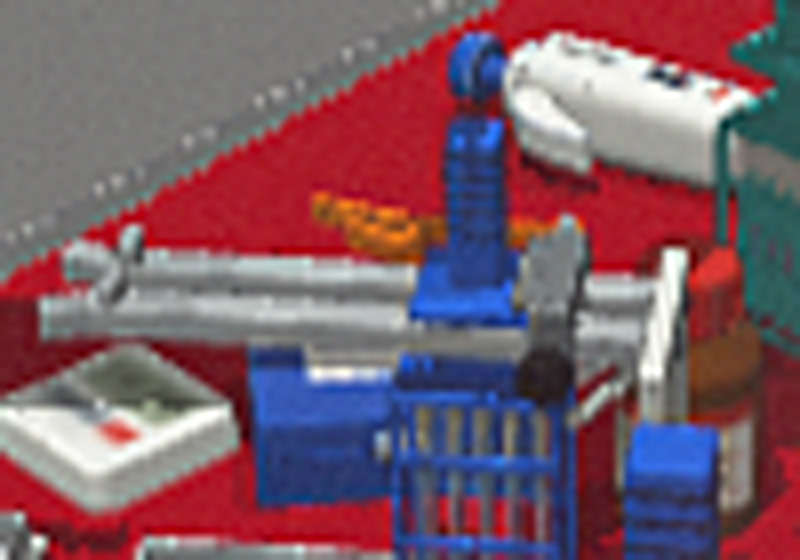

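```bash
python3 - <<'E'
from bench import *
print(close_job())
E
```

```text
the job is handed in; nothing more can be done
None
```

The blue carrier is on the drying rail, home against the grey stop with the orange catch closed behind it. It is released, and the job was handed in at about 18 s. No verdict was reported.

**What I did:**
- I gripped the post across the rail, slid the carrier towards the end stops and lifted it about 12 mm over them.
- In the gap I shifted it about 9 mm sideways to line up with the drying slot, then threaded it over the second set of end stops.
- I set it down just past those stops and slid it along until the catch snapped in behind the plate. I nudged it on until the push force rose from about 2 to 3 N, then opened the fingers and backed off.

**Last checks:**
- The pictures after letting go show the plate flat on both rails, under the block's lip, with the catch hook behind its rear edge.
- I put the carrier's origin at about rack_b y = -32 mm, inside the -12 mm limit.
- The slide box, bottle and timer look undisturbed; I compared them by eye and did not measure them.
- The wrist force after release was about zero.

**What did not go to plan:**
- **Set-down:** one small downward step briefly reached 18 N on the wrist, against the 25 N contact limit. I eased it off at once, and the contact forces I read after that stayed around 5 N or less.
- **Sideways drift:** the hand moved up to about 2 mm sideways under the catch spring, then about 2 mm the other way once it closed. Both stayed within the slot play.

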